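# Twist-lock LED module into a spotlight

### The arm

A 6-joint arm with a two-finger parallel gripper is mounted at the origin on the work surface. World frame = base frame: x ahead of the robot, y to its left, z up, the work surface at z = 0. Lengths are in mm, angles in rad, forces in N, time in s.
With the tool pointing down it reaches from about 300 to 750 mm from the base axis. Payload 8.5 kg.
Tool frame: the origin (TCP) lies at the very end of the fingers, on their centre line; the grasp point (between the pads) lies 19 mm behind it; z points along the fingers, y is the line along which they close (so a half turn about z gives the same grasp; the last joint's range is limited). The gripper opens to 88 mm and grips with 3 to 60 N. Pads are 18 mm wide; open, the fingers measure 123 mm over their backs; the gripper's body (75 mm by 187 mm) begins 45 mm behind the grasp point.
Start: joints at [0.945, 0.381, 1.297, -0, 1.464, -0.215], TCP at [219.628, 504.226, 238.748] pointing down, gripper open.
Joint ranges: [-3.11, 3.11], [-0.89, 2.33], [0.22, 2.48], [-1.42, 4.56], [0.17, 2.85], [-2.88, 2.88]. Speed limits (rad/s): [2.39, 2.39, 3.14, 3.14, 3.14, 3.14].

### API

Orientations are given as a 3x3 rotation matrix whose columns are the frame's x, y, z axes.
In Python, from plant import bot gives the robot as it stands.
- The arm moves only by the tool carry_out, never from a script. Its argument "plan" is a list of rows, each an object with "slide": the shift along the tool's x, y, z in cm, a list of three; "twist": the turn, a rotation vector about the tool's x, y, z in degrees, a list of three. A call has 1 to 5 rows; each row is the pose to reach, as a shift and turn from the pose commanded when the call began, along the tool's axes at that moment; what a row does not reach only later rows make up. A row lasts 1/10 s, in which the tool goes at most 50 mm and 8.59 degrees, less where a joint would pass 70% of its speed; a pose out of reach is approached as far as the arm can. A call with a gripper value outside its range is refused whole. "grip" is the finger opening in cm, from 0 to 8.81, set as the call begins (left out, the last holds). The fingers move at their own pace and stop on an object; the grip force is fixed at half the most. Time passes only in rows, so rows that repeat a pose let the fingers close. It gives the time, the measured TCP pose, the force, the opening and the grip force at its end, in the units of the state.
- bot.get_state(): the state, without advancing time (a new reading comes with each control period).
- bot.get_image(name): name is "scene" or "top" or "wrist"; returns a dict with "color" (480x640x3 uint8, red, green, blue), "fx", "fy", "cx", "cy" (pixels), "R" (3x3) and "t" (3): a world point X has camera coordinates R X + t. Camera axes: x right, y down, z forward; pixel columns grow to the right and rows downward; lengths in mm; the calibration is good to about 2 mm. A picture is of the moment at which its call begins. There is no depth.
- bot.hand_in(): hands the job in; it is judged then, once.
The state is a dict: "t": time; "joint_pos": joint angles; "qd": joint speeds; "joint_efforts": joint torques, N m; "position": TCP position; "orientation": TCP orientation; "force": force on the tool from outside, world axes, zero at the start; "ft_torque": the same for the moment, N m; "finger_gap": opening from 0.0 (shut) to 1.0 (fully open); "finger_force": force on a finger pad.
Only numpy, scipy, OpenCV 4.12 (cv2) and the standard library are available. Lean on these libraries where they do the work, as an engineer would, in place of code of your own. Each camera call takes 0.05 s, during which the arm holds its last target. There are 200 camera calls.

### The job

Take the finned LED module out of its open carton by its two side tabs and fit it in the black spotlight on the sample board: keep the tabs squeezed, lower it in, feel for the keyways, then press it in gently against the spring and turn it clockwise as far as it goes. Let go so that both tabs spring out and lock it; never force it, and leave everything else on the counter where it is.

Things in the scene. Friction and masses are not known exactly. Their poses are not given: they have to be found in the camera images.
- module: LED module about 0.15 kg, 56.5 mm high, upright in the carton; alike after half a turn. Origin: centre of its underside, z up its axis. White foot 40 mm across (tapering to 36 mm over the lowest 3 mm), 0 to 22 mm up; finned aluminium head 39 mm across, 22 to 52 mm up, frosted lens on top; two upright sprung tabs beside the head.
- module_lugs (a point): on the module's axis, 3 mm up, at the height of the undersides of its two lugs. Lugs: blocks on the foot at the module's +x and -x sides, 12 mm wide, 5 mm high (3 to 8 mm up), reaching 24.5 mm from the axis.
- module_grip (a point): on the module's axis, 42 mm up, midway up the finger plates of its two tabs (at its +y and -y). Plates 16 mm wide, ribbed, 28 to 55 mm up, outer faces 59 mm apart when out and 51 mm when fully squeezed. Below, each tab goes on as a locking foot 9 mm wide, 17 to 28 mm up, same outer faces.
- tab_a (a joint): the tab on the module's +y side, m: 0 = sprung fully out, 0.004 = fully squeezed in (hard stop). Its spring pushes about 3 N when out, 8 N when in.
- tab_b (a joint): the tab on the module's -y side, the same.
- spot: the spotlight: black can 80 mm across, standing mouth up on a plywood sample board 160 x 200 x 12 mm (board centre at its y = +30 mm) that is screwed to the counter. Origin: on the can's axis at counter height, z up. A white lampholder sits in the mouth. More than 60 N between module and spotlight breaks the lampholder.
- spot_rim (a point): centre of the spotlight's mouth, 82 mm above the counter; axes as spot. Below it a bore 55 mm across, 11 mm deep, with two notches in its wall, one each side. Squeezed tabs go down this bore; tabs that are out do not.
- spot_ledge (a point): on the can's axis at the foot of that bore, 71 mm up: top of two ledges 5 mm thick round a 42.4 mm hole with a keyway 14.2 mm wide on each side for the lugs. The lampholder is fixed in the can, but its keyways lie anywhere up to 0.4 rad either way from the spot's x axis: not measured, to be seen or felt. Lugs enter within 0.05 rad. Standing on the ledges, the module's underside is 68 mm up.
- spot_home (a point): where the locked module's underside lies, 58 mm up: lugs under the ledges. A sprung plate pushes the module up: 1 N at 62 mm, 7 N at 58, 12 N at 54 (bottom, hard). Lugs through the keyways and pressed below 58 mm, it turns 0.7 to 0.9 rad (play included) clockwise from above to a hard stop. Only there the tabs meet the notches and spring out when let go.
- tray: open cardboard carton 200 x 160 mm, walls 20 mm high, floor 3 mm thick, fixed; origin under its centre. The module stands in its -x half, a flat disc lamp lies in its +x half.
- puck: bystander: white disc lamp 74 mm across, 21 mm high, no tabs, in the carton; origin under its centre.
- reflector: bystander: small glass reflector lamp 50 mm across, 56 mm high, on the sample board near the spot; origin under its centre.
- carton_a: bystander: white bulb carton 65 x 65 x 115 mm, origin under its centre.
- carton_b: bystander: brown bulb carton 65 x 65 x 115 mm, origin under its centre.
- driver: bystander: screwdriver 170 mm long lying on the counter along its x.
- tape: bystander: cardboard ring (tape core) 90 mm across, 24 mm high, origin under its centre.
- trim: bystander: flat steel trim ring 84 mm across, 10 mm high, origin under its centre.

How it is judged (in metres and radians):
On the way, in this order (a step that is already met when the one before it is completed fails the run):
1. the module is lifted out of the carton (height (world z) of module above 0.06 m), for 0.1 s.
2. the module's lugs have dropped through the keyways of the lampholder (z of module in the frame of spot below 0.0635 m and horizontal distance between module and spot_rim below 0.004 m), for 0.1 s.
At the end, for the whole second after the job is handed in: The module is locked in the spotlight: its underside less than 60 mm above the spot's origin (58 mm is home), within 3 mm of the can's axis, upright to 0.06 rad, both tabs sprung out into the notches (less than 1.2 mm from fully out), let go and at rest (z of module in the frame of spot below 0.06 m and horizontal distance between module and spot_rim below 0.003 m and angle between module's own z axis and vertical below 0.06 rad and value of joint each of tab_a, tab_b below 0.0012 m and linear speed of module below 0.01 m/s and contact force between the fingers and module below 0.1 N); the robot touches nothing.
It fails at once if the module is forced: more than 60 N between it and the spotlight (contact force between module and spot above 60 N).
It fails at once if a bystander is moved by more than 25 mm (distance of any of puck, reflector, carton_a, carton_b, driver, tape, trim from where it was at the start of the episode above 0.025 m).
It also fails if it takes over 67 s, if anything falls off the work surface, if the arm or the gripper's body presses on something with over 40 N, if the wrist force passes 120 N, or if a joint passes its speed limit or range.

## Working session

There is one attempt and no reset: what is moved stays moved. The work goes in short steps, Python scripts to look and compute and a tool call to move; the robot and the scene stay as the last step left them, time stands still between calls to the robot, and variables do not carry over. Pictures are saved under pics/ and viewed, at most 12 in all, crops included, and the job is handed in when it is done.

Besides the shell and the picture viewer there is one more tool, called after ">>>" as a command line: name --argument value ..., lists and objects as JSON in quotes. carry_out: Moves the arm, as the interface text tells. Its arguments: {"type":"object","properties":{"plan":{"type":"array"},"grip":{"type":"number"}},"required":["plan"]}

```bash
mkdir -p pics; ls; cat > h.py <<'E'
import numpy as np, cv2, pickle
from plant import bot
def snap(cam, name):
    d=bot.get_image(cam); cv2.imwrite(f'pics/{name}.png',cv2.cvtColor(d['color'],cv2.COLOR_RGB2BGR))
    pickle.dump(d,open(f'pics/{name}.pkl','wb')); return d
def load(name): return pickle.load(open(f'pics/{name}.pkl','rb'))
def ray(d,u,v):
    R=np.array(d['R']);t=np.array(d['t']); c=-R.T@t
    r=R.T@np.array([(u-d['cx'])/d['fx'],(v-d['cy'])/d['fy'],1]); return c,r/np.linalg.norm(r)
def atz(d,u,v,z):
    c,r=ray(d,u,v); return c+r*(z-c[2])/r[2]
def proj(d,X):
    p=np.array(d['R'])@np.array(X,float)+np.array(d['t']); return np.array([d['fx']*p[0]/p[2]+d['cx'],d['fy']*p[1]/p[2]+d['cy']])
def tri(obs):
    A=np.zeros((3,3));b=np.zeros(3)
    for d,u,v in obs:
        c,r=ray(d,u,v);P=np.eye(3)-np.outer(r,r);A+=P;b+=P@c
    return np.linalg.solve(A,b)
E
python3 - <<'E'
from h import *
for c in ('top','scene','wrist'):
    d=snap(c,c+'0'); print(c,d['fx'],d['cx'],d['cy'],-np.array(d['R']).T@d['t'])
print(bot.get_state())
E
```

```text
pics
top 569.6754418486598 321.18725463457076 234.26582615158455 [ 343.8730766   -26.87595038 1444.21366346]
scene 523.6231927499213 311.0768573447307 242.53465671003042 [1134.87161404  850.49576697  743.44603067]
wrist 386.33009564145374 313.1987745442736 239.46149865014877 [152.48323446 532.63005779 385.37309903]
{'t': 0.15, 'joint_pos': array([ 9.44698892e-01,  3.81029818e-01,  1.29799696e+00, -7.58112419e-06,
        1.46361276e+00, -2.15297144e-01]), 'qd': array([-1.11759859e-03, -1.23423866e-03, -1.53799162e-03, -4.81054470e-05,
       -5.07546399e-04, -7.54724626e-04]), 'joint_efforts': array([ 2.49634664e-03, -4.38077724e+01, -2.24615121e+01,  7.13710254e-02,
        3.43142473e-02, -1.14815252e-04]), 'position': array([219.519237  , 504.07109592, 238.31599817]), 'orientation': array([[-9.16801786e-01,  3.99342105e-01, -6.07351613e-04],
       [ 3.99342508e-01,  9.16801415e-01, -8.52727420e-04],
       [ 2.16290855e-04, -1.02432334e-03, -9.99999452e-01]]), 'force': array([-0.18494664,  0.25393205,  0.71345186]), 'ft_torque': array([ 0.02514491,  0.0247961 , -0.04407249]), 'finger_force': 0.0, 'finger_gap': 1.0002176747762601}
```

View pics/top0.png

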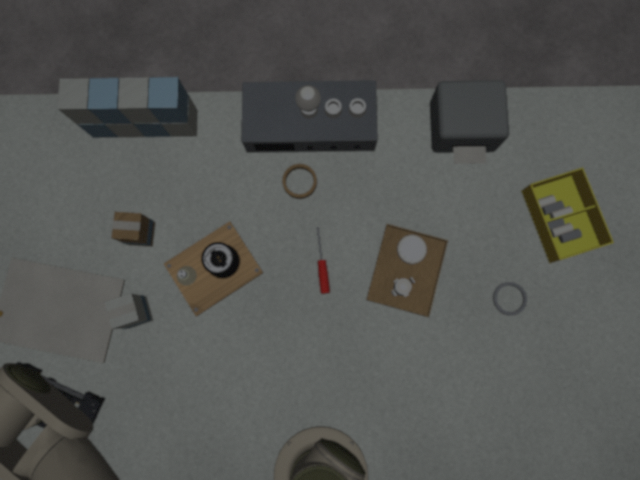

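View pics/scene0.png

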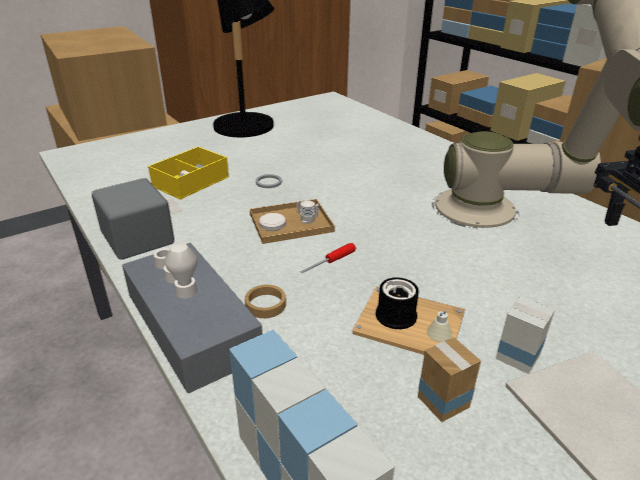

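The top view shows the module at about (403,287), its tabs on a diagonal, and the spot mouth at (219,259). In the scene view the module is at (308,211) and the spot mouth at (398,288). I'll enlarge both.

```bash
python3 - <<'E'
from h import *
t=cv2.imread('pics/top0.png');s=cv2.imread('pics/scene0.png')
def c(i,u,v,r):return cv2.resize(cv2.convertScaleAbs(i[v-r:v+r,u-r:u+r],alpha=1.5),(300,300),interpolation=cv2.INTER_CUBIC)
cv2.imwrite('pics/c0.png',np.vstack([np.hstack([c(t,403,287,25),c(t,219,259,25)]),np.hstack([c(s,308,211,25),c(s,398,295,25)])]))
d=load('top0')
for n,u,v,z in [('mod',403,287,58),('spot',218,259,82),('puck',412,249,24),('refl',186,274,68),('tray',407,270,10),('b1',232,223,12),('b2',263,270,12),('b3',166,266,12),('b4',197,314,12)]: print(n,atz(d,u,v,z))
E
```

```text
mod [ 442.30065547 -206.50945542   58.        ]
spot [512.86201015 239.89168868  82.        ]
puck [ 539.69720024 -236.63963857   24.        ]
refl [478.81342476 319.84449258  68.        ]
tray [ 488.36648759 -224.21622153   10.        ]
b1 [614.0201458  219.47582616  12.        ]
b2 [492.25472976 139.06386008  12.        ]
b3 [505.20507581 385.42667292  12.        ]
b4 [383.80622558 303.44941593  12.        ]
```

View pics/c0.png

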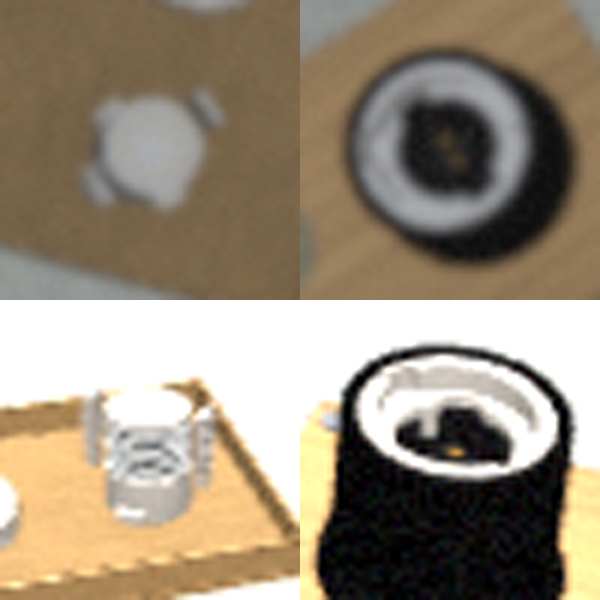

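```bash
cat >> h.py <<'E'
def goal(x,y,z,phi):
    s=bot.get_state();R=s['orientation'];f=np.radians(phi)
    G=np.array([[-np.sin(f),np.cos(f),0],[np.cos(f),np.sin(f),0],[0,0,-1]])
    from scipy.spatial.transform import Rotation as Ro
    sl=R.T@(np.array([x,y,z])-s['position'])/10; tw=Ro.from_matrix(R.T@G).as_rotvec(degrees=True)
    print('slide',sl.round(2),'twist',tw.round(1),'t',s['t'],'q6',s['joint_pos'][5].round(2))
E
python3 - <<'E'
from h import *
d=load('wrist0');s=bot.get_state();R=s['orientation']
print((np.array(d['R'])@R).round(3)); print(R.T@(-np.array(d['R']).T@d['t']-s['position']))
# camera over spot, tool y = -48
f=np.radians(-48);x=np.array([-np.sin(f),np.cos(f)])
p=np.array([513,240])-30*x; print(p); goal(p[0],p[1],210,-48); goal(p[0],p[1],210,66.5)
E
```

```text
[[-0.001  1.     0.001]
 [-0.96  -0.    -0.28 ]
 [-0.28  -0.001  0.96 ]]
[  72.89534142   -0.73803575 -147.04065886]
[490.70565524 219.92608181]
slide [-36.21 -15.22   2.84] twist [-1.000e-01  1.000e-01  1.145e+02] t 0.15 q6 -0.22
slide [-36.21 -15.22   2.84] twist [-0.1 -0.  -0. ] t 0.15 q6 -0.22
```

>>> carry_out --plan '[{"slide": [-4.2, -1.7, 0.2], "twist": [0, 0, 8]}, {"slide": [-8.4, -3.4, 0.4], "twist": [0, 0, 16]}, {"slide": [-12.6, -5.1, 0.6], "twist": [0, 0, 24]}, {"slide": [-16.8, -6.8, 0.8], "twist": [0, 0, 32]}, {"slide": [-21, -8.5, 1], "twist": [0, 0, 40]}]'

```text
t: 0.65
position: [379.1, 341.0, 228.6]
orientation: [[-0.441, 0.898, -0.0], [0.898, 0.441, -0.0], [0.0, -0.0, -1.0]]
force: [1.2, 0.7, -0.3]
finger_gap: 1.001
finger_force: 0.0
```

```bash
python3 -c "
from h import *
goal(490.7,219.9,160,-48)"
```

```text
slide [-15.78   4.69   6.86] twist [-0.   0.  74.1] t 0.65 q6 0.04
```

>>> carry_out --plan '[{"slide": [-3.2, 0.9, 0.5], "twist": [0, 0, 8]}, {"slide": [-6.3, 1.9, 1], "twist": [0, 0, 16]}, {"slide": [-9.5, 2.8, 2], "twist": [0, 0, 24]}, {"slide": [-12.6, 3.8, 4], "twist": [0, 0, 32]}, {"slide": [-15.8, 4.7, 6], "twist": [0, 0, 40]}]'

```text
t: 1.15
position: [491.5, 220.9, 168.2]
orientation: [[0.24, 0.971, 0.0], [0.971, -0.24, 0.0], [0.0, 0.0, -1.0]]
force: [0.0, 0.0, -1.1]
finger_gap: 0.998
finger_force: 0.0
```

>>> carry_out --plan '[{"slide": [0, 0, 0.8], "twist": [0, 0, 8.5]}, {"slide": [0, 0, 0.8], "twist": [0, 0, 17]}, {"slide": [0, 0, 0.8], "twist": [0, 0, 25.5]}, {"slide": [0, 0, 0.8], "twist": [0, 0, 34]}, {"slide": [0, 0, 0.8], "twist": [0, 0, 34]}]'

```text
t: 1.65
position: [490.6, 221.9, 160.5]
orientation: [[0.739, 0.674, -0.001], [0.674, -0.739, -0.0], [-0.0, -0.0, -1.0]]
force: [-0.5, 0.0, 0.4]
finger_gap: 1.002
finger_force: 0.0
```

```bash
python3 -c "
from h import *
d=snap('wrist','w1'); i=cv2.imread('pics/w1.png')
p=proj(d,[513,240,82]);print(p,bot.get_state()['position'],bot.get_state()['joint_pos'])
"
```

```text
[316.82852778 200.99690441] [490.61121762 221.91679018 160.54720988] [2.04790980e-01 4.31264032e-01 1.45713806e+00 3.18990027e-05
 1.25366391e+00 1.03127060e+00]
```

View pics/w1.png

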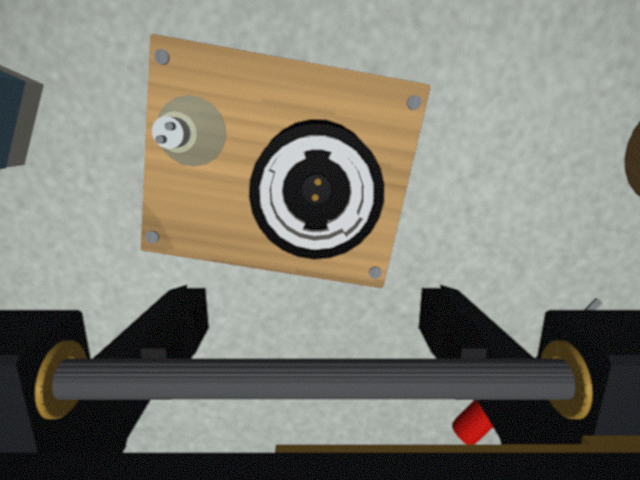

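The wrist view shows the spot mouth centred at about (317,189), with keyways at (317,155) and (315,226). The can's rim runs from about x=249 to 384. The fingers don't hide any of it.

```bash
cat > meas.py <<'E'
from h import *
from scipy.optimize import least_squares
def circ(P):
    f=lambda c:np.hypot(P[:,0]-c[0],P[:,1]-c[1])-c[2]
    r=least_squares(f,[*P.mean(0),30],loss='soft_l1',f_scale=0.5);return r.x, np.abs(r.fun).mean()
def spot(name):
    d=load(name);g=cv2.cvtColor(d['color'],cv2.COLOR_RGB2GRAY)
    u,v=proj(d,[513,240,75])
    w=(g>120).astype(np.uint8); hsv=cv2.cvtColor(d['color'],cv2.COLOR_RGB2HSV); w[hsv[...,1]>60]=0
    m=np.zeros_like(w);cv2.circle(m,(int(u),int(v)),64,1,-1)
    w*=m
    n,lab,st,ce=cv2.connectedComponentsWithStats(w)
    k=1+np.argmax(st[1:,4]);white=(lab==k).astype(np.uint8)
    cs,hi=cv2.findContours(white,cv2.RETR_CCOMP,cv2.CHAIN_APPROX_NONE)
    a=[cv2.contourArea(c) for c in cs];o=int(np.argmax(a));
    inn=max((i for i in range(len(cs)) if hi[0][i][3]==o),key=lambda i:a[i])
    O=np.array([atz(d,*p[0],82)[:2] for p in cs[o]]);I=np.array([atz(d,*p[0],71)[:2] for p in cs[inn]])
    co,e=circ(O); print(name,'outer@82',co.round(2),e)
    c,e=circ(I); print(name,'hole@71',c.round(2),e,len(I))
    r=np.hypot(*(I-c[:2]).T);a=np.arctan2(*(I-c[:2]).T[::-1]);s=r>23
    for nm,q in(('mod pi',.5*np.angle(np.exp(2j*a[s]).mean())),): print(nm,np.degrees(q))
    for q in (np.degrees(a[s])%360): pass
    b=np.degrees(a[s]);lo=b[np.abs((b-35+180)%360-180)<60];hi2=b[np.abs((b-215+180)%360-180)<60]%360
    print('key1',lo.min(),lo.max(),'key2',hi2.min(),hi2.max(), 'rmax',r.max())
    dk=(g<45).astype(np.uint8)|white; cv2.circle(m,(int(u),int(v)),85,1,-1)
    dk=dk*m;n,lab,st,ce=cv2.connectedComponentsWithStats(dk,connectivity=4);k=lab[white>0].max()
    cs,_=cv2.findContours((lab==k).astype(np.uint8),cv2.RETR_EXTERNAL,cv2.CHAIN_APPROX_NONE)
    P=np.array([atz(d,*p[0],82)[:2] for p in max(cs,key=cv2.contourArea)]);c,e=circ(P);print('can@82',c.round(2),e)
    return
if __name__=='__main__':
    import sys; [spot(n) for n in sys.argv[1:]]
E
python3 meas.py w1; python3 -c "
from h import *
goal(513,240,190,-48)"
```

```text
w1 outer@82 [515.64 242.86  33.36] 0.17461149782243854
w1 hole@71 [515.7  242.94  21.62] 1.310110663505751 221
mod pi 41.096463048029506
key1 21.310975024168663 61.26692787283212 key2 201.84429551014728 240.7580688181746 rmax 25.95515194053705
can@82 [516.08 243.34  39.36] 0.5993139305802501
slide [ 2.87  0.19 -2.95] twist [-0.   0.   0.6] t 1.7 q6 1.03
```

>>> carry_out --plan '[{"slide": [-3, 1, -0.5], "twist": [0, 0, 0]}, {"slide": [-5, 2, -1], "twist": [0, 0, 0]}, {"slide": [-5, 2, -1], "twist": [0, 0, 0]}, {"slide": [-5, 2, -1], "twist": [0, 0, 0]}]'

```text
t: 2.1
position: [467.6, 173.6, 170.9]
orientation: [[0.737, 0.676, 0.001], [0.676, -0.737, 0.0], [0.001, 0.0, -1.0]]
force: [-0.1, 1.1, -0.8]
finger_gap: 1.002
finger_force: 0.0
```

```bash
python3 -c "
from h import *
snap('wrist','w2')
from meas import spot
spot('w1');spot('w2')
f=np.radians(-53.5);x=np.array([-np.sin(f),np.cos(f)]);p=np.array([444,-204])-30*x
goal(p[0],p[1],170,-53.5)"
```

```text
w1 outer@82 [515.64 242.86  33.36] 0.17461149782243854
w1 hole@71 [515.7  242.94  21.62] 1.310110663505751 221
mod pi 41.096463048029506
key1 21.310975024168663 61.26692787283212 key2 201.84429551014728 240.7580688181746 rmax 25.95515194053705
can@82 [516.08 243.34  39.36] 0.5993139305802501
w2 outer@82 [514.99 241.76  32.41] 0.7835475679171239
w2 hole@71 [515.79 242.97  21.64] 1.3165017864096658 236
mod pi 41.26389706213856
key1 21.430609424868077 61.05160400380644 key2 201.23548359880704 241.42701277231342 rmax 26.105159333084845
can@82 [515.77 243.12  39.01] 0.14702710811101655
slide [-30.28  25.92   0.06] twist [-0.  -0.   6.1] t 2.15 q6 0.95
```

>>> carry_out --plan '[{"slide": [-3.6, 3.1, 0], "twist": [0, 0, 1]}, {"slide": [-7.2, 6.2, 0], "twist": [0, 0, 2]}, {"slide": [-10.8, 9.3, 0], "twist": [0, 0, 3]}, {"slide": [-14.4, 12.4, 0], "twist": [0, 0, 4]}, {"slide": [-18, 15.5, 0], "twist": [0, 0, 5.5]}]'

```text
t: 2.65
position: [439.3, -63.7, 170.6]
orientation: [[0.798, 0.603, 0.0], [0.603, -0.798, 0.0], [0.0, 0.0, -1.0]]
force: [2.4, 0.1, 0.5]
finger_gap: 1.001
finger_force: 0.0
```

```bash
python3 -c "
from h import *
f=np.radians(-53.5);x=np.array([-np.sin(f),np.cos(f)]);p=np.array([444,-204])-30*x
goal(p[0],p[1],150,-53.5)"
```

```text
slide [-11.09  11.45   2.06] twist [ 0.  -0.   0.6] t 2.65 q6 0.51
```

>>> carry_out --plan '[{"slide": [-3.2, 3.3, 0.4]}, {"slide": [-6.4, 6.6, 1]}, {"slide": [-9.6, 9.9, 1.6]}, {"slide": [-11.1, 11.4, 2]}, {"slide": [-11.1, 11.4, 2]}]'

```text
invalid input at $.plan[0]: expected keys slide, twist
```

```bash
python3 -c "
from h import *
d=snap('wrist','w3');i=cv2.imread('pics/w3.png');u,v=proj(d,[444,-204,40]).astype(int);print(u,v,bot.get_state()['position'])
u0,v0=u-100,max(v-100,0);print(u0,v0);cv2.imwrite('pics/w3c.png',cv2.resize(i[v0:v0+200,u0:u0+200],(600,600),interpolation=cv2.INTER_CUBIC))"
```

```text
457 324 [439.38609453 -69.5920536  170.62825935]
357 224
```

View pics/w3c.png

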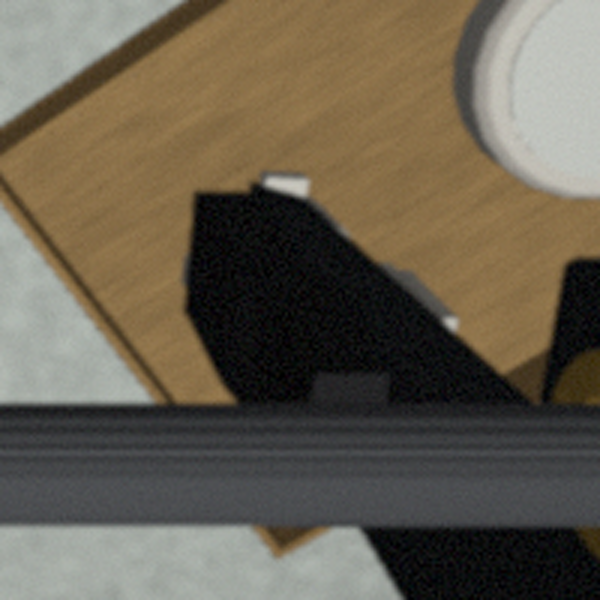

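The move was refused because each row needs a twist. That picture was therefore taken from the old spot, with the module hidden behind a finger. I'll resend it.

>>> carry_out --plan '[{"slide": [-3.2, 3.3, 0.4], "twist": [0, 0, 0]}, {"slide": [-6.4, 6.6, 1], "twist": [0, 0, 0]}, {"slide": [-9.6, 9.9, 1.6], "twist": [0, 0, 0]}, {"slide": [-10.8, 11, 2], "twist": [0, 0, 0]}, {"slide": [-10.8, 11, 2], "twist": [0, 0, 0]}]'

```text
t: 3.2
position: [419.3, -216.8, 149.9]
orientation: [[0.8, 0.6, -0.001], [0.6, -0.8, 0.001], [-0.0, -0.001, -1.0]]
force: [-0.4, 0.5, -0.7]
finger_gap: 0.997
finger_force: 0.0
```

```bash
python3 -c "
from h import *
d=snap('wrist','w3');i=cv2.imread('pics/w3.png');u,v=proj(d,[444,-204,40]).astype(int);print(u,v,bot.get_state()['position'])
u0,v0=u-75,max(v-75,0);print(u0,v0);cv2.imwrite('pics/w3d.png',cv2.resize(i[v0:v0+150,u0:u0+150],(600,600),interpolation=cv2.INTER_CUBIC))"
```

```text
320 194 [ 419.32183789 -215.36435682  150.20734942]
245 119
```

View pics/w3d.png

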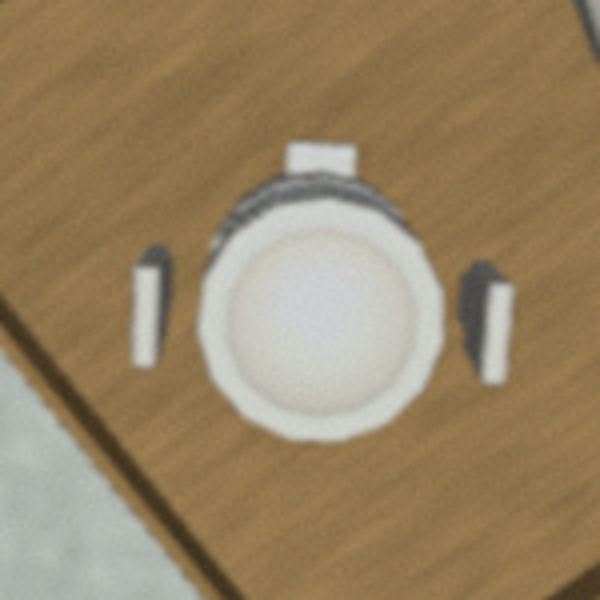

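The close view shows the tab tops at about (281.8,197.8) and (369.3,202.3) in full-image pixels. The lens centre is at (325.3,199), and a lug sits at the top. I'll check the height against the other views next.

```bash
python3 -c "
from h import *
d=load('w3');t=load('top0');s=load('scene0')
A=atz(d,281.75,197.75,58);B=atz(d,369.25,202.25,58);L=atz(d,325.25,199,57)
m=(A+B)/2;print(A,B,np.linalg.norm(A-B),'mid',m,'lens',L,'ang',np.degrees(np.arctan2(*(B-A)[1::-1])))
# triangulate lens centre with top (crop 152,148) and scene (crop 147,107+300)
print(tri([(d,325.25,199),(s,283+147/6,186+107/6)]),tri([(d,325.25,199),(t,378+152/6,262+148/6)]))
snap('wrist','w3b')
goal(m[0],m[1],100,-56.1); goal(m[0],m[1],36,-56.1)
"
```

```text
[ 429.82009694 -183.78520678   58.        ] [ 460.40031602 -229.33835836   58.        ] 54.86564879138037 mid [ 445.11020648 -206.56178257   58.        ] lens [ 445.36781075 -206.15192326   57.        ] ang -56.12620126898943
[ 445.16390129 -206.68754618   53.89569042] [ 443.94608081 -208.27903277   45.90487877]
slide [2.53 0.91 5.05] twist [-0.1 -0.   3.1] t 3.3 q6 0.2
slide [ 2.53  0.92 11.45] twist [-0.1 -0.   3.1] t 3.3 q6 0.2
```

>>> carry_out --plan '[{"slide": [2.5, 0.9, 3], "twist": [0, 0, 3]}, {"slide": [2.5, 0.9, 7], "twist": [0, 0, 3]}, {"slide": [2.5, 0.9, 10], "twist": [0, 0, 3]}, {"slide": [2.5, 0.9, 11.6], "twist": [0, 0, 3]}, {"slide": [2.5, 0.9, 11.6], "twist": [0, 0, 3]}]'

```text
t: 3.8
position: [444.2, -205.3, 33.3]
orientation: [[0.828, 0.561, -0.003], [0.561, -0.828, 0.003], [-0.001, -0.004, -1.0]]
force: [-0.1, -0.1, 0.4]
finger_gap: 0.998
finger_force: 0.0
```

```bash
python3 -c "
from h import *
d=snap('wrist','w4');print(bot.get_state()['position'])
goal(445.2,-206.4,34,-56.1)"
```

```text
[ 444.73614253 -206.00717972   34.61915353]
slide [0.02 0.06 0.06] twist [-0.1  0.   0.2] t 3.85 q6 0.3
```

View pics/w4.png

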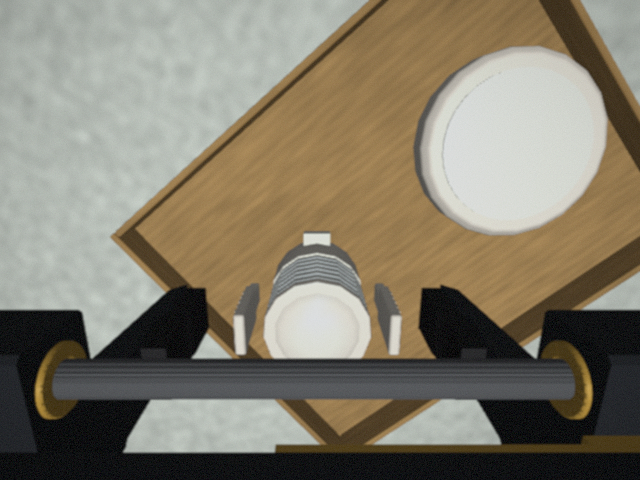

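The view shows both tabs upright between the fingers, at about x=240 and x=394, with the lens at (317,325). They are centred, so I'll close.

>>> carry_out --plan '[{"slide": [0, 0, 0], "twist": [0, 0, 0]}, {"slide": [0, 0, 0], "twist": [0, 0, 0]}, {"slide": [0, 0, 0], "twist": [0, 0, 0]}, {"slide": [0, 0, 0], "twist": [0, 0, 0]}, {"slide": [0, 0, 0], "twist": [0, 0, 0]}]' --grip 4.5

```text
t: 4.35
position: [444.6, -207.6, 35.3]
orientation: [[0.829, 0.559, 0.001], [0.559, -0.829, -0.001], [0.0, 0.001, -1.0]]
force: [-1.7, 2.7, 5.9]
finger_gap: 0.573
finger_force: 9.9
```

>>> carry_out --plan '[{"slide": [0, 0, 0], "twist": [0, 0, 0]}, {"slide": [0, 0, 0], "twist": [0, 0, 0]}]'

```text
t: 4.55
position: [444.6, -207.6, 35.3]
orientation: [[0.829, 0.559, 0.001], [0.559, -0.829, -0.001], [0.0, 0.001, -1.0]]
force: [-0.2, 1.2, 6.9]
finger_gap: 0.551
finger_force: 30.0
```

>>> carry_out --plan '[{"slide": [0, 0, -1], "twist": [0, 0, 0]}, {"slide": [0, 0, -4], "twist": [0, 0, 0]}, {"slide": [0, 0, -8], "twist": [0, 0, 0]}, {"slide": [0, 0, -12], "twist": [0, 0, 0]}, {"slide": [0, 0, -15], "twist": [0, 0, 0]}]'

```text
t: 5.05
position: [444.4, -207.4, 187.6]
orientation: [[0.829, 0.559, 0.002], [0.559, -0.829, -0.001], [0.001, 0.002, -1.0]]
force: [-0.5, -0.6, -1.4]
finger_gap: 0.551
finger_force: 30.0
```

>>> carry_out --plan '[{"slide": [0, 0, 0], "twist": [0, 0, 0]}, {"slide": [0, 0, 0], "twist": [0, 0, 0]}]'

```text
t: 5.25
position: [444.0, -207.2, 184.6]
orientation: [[0.829, 0.559, -0.0], [0.559, -0.829, -0.0], [-0.0, -0.0, -1.0]]
force: [-0.9, 0.2, -2.1]
finger_gap: 0.55
finger_force: 30.0
```

```bash
python3 -c "
from h import *
d=snap('wrist','w5');s=bot.get_state();print(s['position'],s['force'],s['finger_gap'])
p=s['position'];print(proj(d,p),proj(d,p+[0,0,25.5]))
goal(515.8,243,187,-48.8)
# tuck 4 crop too: scene
snap('scene','s5')"
```

```text
[ 443.79427872 -207.01155254  183.71050625] [-0.08885744  0.39330859 -1.6248937 ] 0.5553403351395888
[313.10036222 303.3152159 ] [313.07260479 334.82104361]
slide [ 31.11 -33.3   -0.28] twist [-0.1  0.  -7.2] t 5.3 q6 0.3
```

View pics/w5.png

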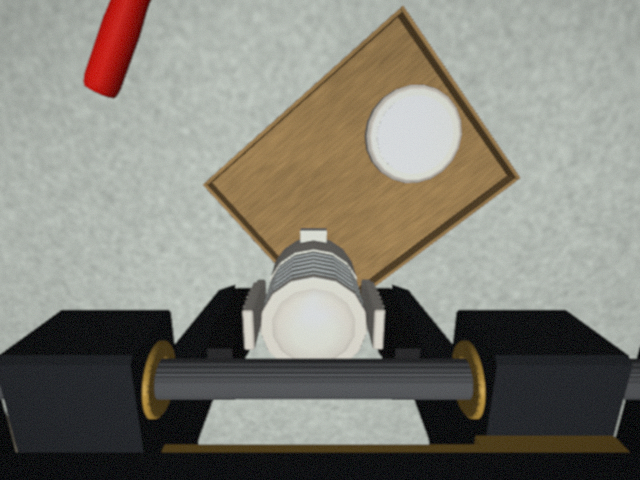

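The view shows the module held upright and squeezed between the pads. The lens is at about (313.5,331) and a lug points along tool +x at (313,236). The carton and the puck are still in place. The sideways camera bias is about zero, and the module sits about 1.2 mm along +x from the TCP.

>>> carry_out --plan '[{"slide": [2, -2.1, 0], "twist": [0, 0, -1]}, {"slide": [5, -5.3, 0], "twist": [0, 0, -2]}, {"slide": [8.2, -8.7, 0], "twist": [0, 0, -3]}, {"slide": [11.4, -12.1, 0], "twist": [0, 0, -4]}, {"slide": [14.6, -15.5, 0], "twist": [0, 0, -5]}]'

```text
t: 5.85
position: [478.3, 4.6, 183.3]
orientation: [[0.777, 0.629, -0.003], [0.629, -0.777, 0.001], [-0.002, -0.002, -1.0]]
force: [1.2, -0.2, -2.2]
finger_gap: 0.555
finger_force: 30.0
```

>>> carry_out --plan '[{"slide": [3.2, -3.2, 0], "twist": [0, 0, -0.5]}, {"slide": [6.4, -6.2, 0], "twist": [0, 0, -1]}, {"slide": [9.6, -9.2, 0], "twist": [0, 0, -1.5]}, {"slide": [11.6, -11.4, 0], "twist": [0, 0, -2]}, {"slide": [13.2, -13.2, 0], "twist": [0, 0, -2]}]'

```text
t: 6.35
position: [497.8, 190.2, 182.9]
orientation: [[0.754, 0.657, -0.003], [0.657, -0.754, -0.0], [-0.003, -0.002, -1.0]]
force: [0.8, -1.5, -2.4]
finger_gap: 0.552
finger_force: 30.0
```

>>> carry_out --plan '[{"slide": [0, 0, 0], "twist": [0, 0, 0]}, {"slide": [0, 0, 0], "twist": [0, 0, 0]}, {"slide": [0, 0, 0], "twist": [0, 0, 0]}]'

```text
t: 6.65
position: [498.3, 187.5, 184.0]
orientation: [[0.756, 0.655, -0.002], [0.655, -0.756, -0.0], [-0.002, -0.001, -1.0]]
force: [0.3, 0.6, -0.4]
finger_gap: 0.551
finger_force: 30.0
```

```bash
python3 -c "
from h import *
goal(514.9,242.2,125,-48.8)"
```

```text
slide [ 4.85 -3.05  5.89] twist [-0.   0.1 -0.3] t 6.65 q6 0.99
```

>>> carry_out --plan '[{"slide": [2.4, -1.5, 0], "twist": [0, 0, 0]}, {"slide": [4.8, -3, 1], "twist": [0, 0, 0]}, {"slide": [4.8, -3, 3], "twist": [0, 0, 0]}, {"slide": [4.8, -3, 4.9], "twist": [0, 0, 0]}, {"slide": [4.8, -3, 4.9], "twist": [0, 0, 0]}]'

```text
t: 7.15
position: [514.1, 241.2, 133.4]
orientation: [[0.756, 0.655, -0.005], [0.655, -0.756, -0.001], [-0.005, -0.002, -1.0]]
force: [0.0, -0.7, -1.9]
finger_gap: 0.551
finger_force: 30.0
```

>>> carry_out --plan '[{"slide": [0, 0, 0], "twist": [0, 0, 0]}, {"slide": [0, 0, 0], "twist": [0, 0, 0]}, {"slide": [0, 0, 0], "twist": [0, 0, 0]}]'

```text
t: 7.45
position: [515.6, 242.2, 136.8]
orientation: [[0.755, 0.655, 0.002], [0.655, -0.755, 0.0], [0.002, 0.001, -1.0]]
force: [0.0, 0.3, -2.7]
finger_gap: 0.549
finger_force: 30.0
```

```bash
python3 -c "
from h import *
d=snap('wrist','w6');i=cv2.imread('pics/w6.png')
s=bot.get_state();print(s['position'],s['force'])
cv2.imwrite('pics/w6c.png',cv2.resize(i[170:370,215:415],(600,600),interpolation=cv2.INTER_CUBIC))
goal(514.9,242.2,125,-48.8)"
```

```text
[515.4398843  242.33018346 136.61926078] [-0.04138527  0.40016281 -1.02749535]
slide [-0.05 -0.03  1.16] twist [ 0.  -0.1 -0.3] t 7.5 q6 1.09
```

View pics/w6c.png

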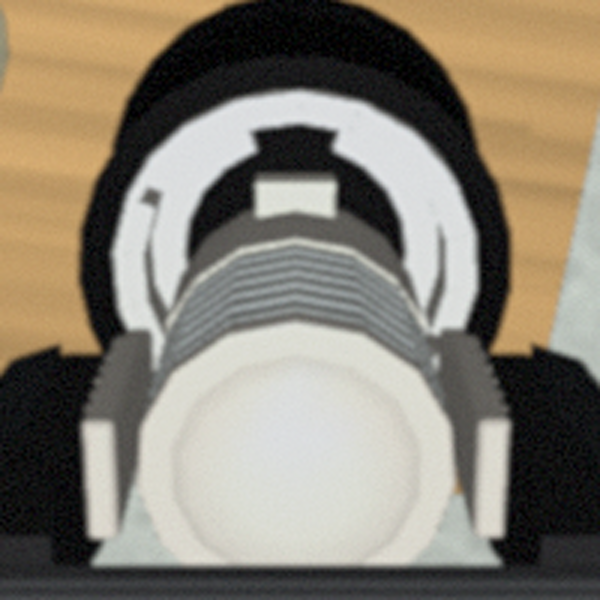

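The close view shows the lug at crop (296,197), lined up with the keyway at (295,145). I'll lower slowly.

>>> carry_out --plan '[{"slide": [0, 0, 0.8], "twist": [0, 0, 0]}, {"slide": [0, 0, 1.6], "twist": [0, 0, 0]}, {"slide": [0, 0, 2.3], "twist": [0, 0, 0]}, {"slide": [0, 0, 2.8], "twist": [0, 0, 0]}, {"slide": [0, 0, 3], "twist": [0, 0, 0]}]'

```text
t: 8.0
position: [514.9, 242.4, 104.9]
orientation: [[0.755, 0.656, -0.001], [0.656, -0.755, -0.0], [-0.001, -0.001, -1.0]]
force: [-0.2, -0.3, -1.1]
finger_gap: 0.55
finger_force: 30.0
```

>>> carry_out --plan '[{"slide": [0, 0, 0], "twist": [0, 0, 0]}, {"slide": [0, 0, 0.1], "twist": [0, 0, 0]}, {"slide": [0, 0, 0.1], "twist": [0, 0, 0]}]'

```text
t: 8.3
position: [515.2, 242.5, 104.9]
orientation: [[0.755, 0.656, 0.0], [0.656, -0.755, 0.0], [0.0, 0.0, -1.0]]
force: [0.1, -0.5, -1.5]
finger_gap: 0.553
finger_force: 30.0
```

```bash
python3 -c "
from h import *
s=bot.get_state();print(s['position'],s['force'],s['ft_torque'])
goal(515,242.3,98,-48.8)"
```

```text
[515.2023987  242.48411579 104.90881081] [ 0.10790106 -0.48182074 -1.5393004 ] [-0.07061499  0.15835009 -0.00024805]
slide [-0.03  0.    0.69] twist [ 0.  -0.  -0.2] t 8.3 q6 1.09
```

>>> carry_out --plan '[{"slide": [0, 0, 0.15], "twist": [0, 0, 0]}, {"slide": [0, 0, 0.3], "twist": [0, 0, 0]}, {"slide": [0, 0, 0.45], "twist": [0, 0, 0]}, {"slide": [0, 0, 0.6], "twist": [0, 0, 0]}]'

```text
t: 8.7
position: [515.1, 242.5, 98.6]
orientation: [[0.755, 0.656, -0.0], [0.656, -0.755, -0.0], [-0.0, -0.0, -1.0]]
force: [-0.5, 0.1, -1.9]
finger_gap: 0.553
finger_force: 30.0
```

>>> carry_out --plan '[{"slide": [0, 0, 0.1], "twist": [0, 0, 0]}, {"slide": [0, 0, 0.2], "twist": [0, 0, 0]}, {"slide": [0, 0, 0.3], "twist": [0, 0, 0]}]'

```text
t: 9.0
position: [515.1, 242.4, 95.7]
orientation: [[0.755, 0.656, 0.0], [0.656, -0.755, 0.0], [0.0, 0.0, -1.0]]
force: [-0.2, -0.2, -1.8]
finger_gap: 0.551
finger_force: 30.0
```

>>> carry_out --plan '[{"slide": [0, 0, 0.1], "twist": [0, 0, 0]}, {"slide": [0, 0, 0.2], "twist": [0, 0, 0]}, {"slide": [0, 0, 0.3], "twist": [0, 0, 0]}, {"slide": [0, 0, 0.4], "twist": [0, 0, 0]}, {"slide": [0, 0, 0.4], "twist": [0, 0, 0]}]'

```text
t: 9.5
position: [515.2, 242.5, 92.0]
orientation: [[0.755, 0.656, 0.0], [0.656, -0.755, 0.0], [0.0, 0.0, -1.0]]
force: [-1.1, 0.5, 1.7]
finger_gap: 0.55
finger_force: 30.0
```

>>> carry_out --plan '[{"slide": [0, 0, 0.1], "twist": [0, 0, 0]}, {"slide": [0, 0, 0.2], "twist": [0, 0, 0]}, {"slide": [0, 0, 0.2], "twist": [0, 0, 0]}]'

```text
t: 9.8
position: [515.2, 242.5, 90.0]
orientation: [[0.755, 0.656, 0.0], [0.656, -0.755, 0.0], [0.0, 0.0, -1.0]]
force: [-0.3, -0.3, 5.2]
finger_gap: 0.55
finger_force: 30.0
```

>>> carry_out --plan '[{"slide": [0, 0, 0.1], "twist": [0, 0, 0]}, {"slide": [0, 0, 0.2], "twist": [0, 0, 0]}, {"slide": [0, 0, 0.2], "twist": [0, 0, 0]}]'

```text
t: 10.1
position: [515.3, 242.5, 88.2]
orientation: [[0.755, 0.656, 0.001], [0.656, -0.755, 0.0], [0.001, 0.0, -1.0]]
force: [-2.1, -0.5, 7.4]
finger_gap: 0.555
finger_force: 30.0
```

>>> carry_out --plan '[{"slide": [0, 0, 0], "twist": [0, 0, 2]}, {"slide": [0, 0, 0], "twist": [0, 0, 4]}, {"slide": [0, 0, 0], "twist": [0, 0, 6]}, {"slide": [0, 0, 0], "twist": [0, 0, 8]}]'

```text
t: 10.5
position: [515.6, 242.6, 88.4]
orientation: [[0.84, 0.543, 0.002], [0.543, -0.84, 0.001], [0.002, 0.001, -1.0]]
force: [-1.6, -0.1, 7.1]
finger_gap: 0.556
finger_force: 30.0
```

```bash
python3 -c "
from h import *
s=bot.get_state();print(s['position'],s['force'],s['ft_torque'],s['joint_pos'][5]);goal(515.2,242.5,88,-48.8)"
```

```text
[515.58480933 242.63982177  88.43854617] [-1.55279661 -0.11283941  7.07742563] [0.04783089 0.34744507 0.04589775] 1.2289290056767048
slide [-0.04 -0.01  0.04] twist [ 0.  -0.1 -8.3] t 10.5 q6 1.23
```

>>> carry_out --plan '[{"slide": [0, 0, 0], "twist": [0, 0, 4]}, {"slide": [0, -0.02, 0], "twist": [0, 0, 8]}, {"slide": [0, -0.03, 0], "twist": [0, 0, 12]}, {"slide": [0, -0.04, 0], "twist": [0, 0, 16]}, {"slide": [0, -0.04, 0], "twist": [0, 0, 20]}]'

```text
t: 11.0
position: [515.7, 243.0, 88.5]
orientation: [[0.975, 0.222, 0.002], [0.222, -0.975, 0.001], [0.003, -0.0, -1.0]]
force: [-0.3, 0.3, 7.7]
finger_gap: 0.553
finger_force: 30.0
```

```bash
python3 -c "
from h import *
s=bot.get_state();print(s['position'],s['force'],s['ft_torque'],s['joint_pos'][5]);goal(515.2,242.5,88,-48.8)"
```

```text
[515.69584111 242.95656558  88.52844909] [-0.27178549  0.29981712  7.70016232] [0.02705082 0.17984807 0.05257594] 1.5800931616969867
slide [-0.06  0.03  0.05] twist [  0.   -0.1 -28.4] t 11.0 q6 1.58
```

>>> carry_out --plan '[{"slide": [0, -0.01, 0], "twist": [0, 0, 3]}, {"slide": [0, -0.02, 0], "twist": [0, 0, 6]}, {"slide": [0, -0.02, 0], "twist": [0, 0, 9]}]'

```text
t: 11.3
position: [515.7, 243.1, 88.5]
orientation: [[0.998, 0.067, 0.003], [0.067, -0.998, 0.001], [0.003, -0.0, -1.0]]
force: [-0.9, 0.4, 7.6]
finger_gap: 0.554
finger_force: 30.0
```

```bash
python3 -c "
from h import *
s=bot.get_state();print(s['position'],s['force'],s['ft_torque'],s['joint_pos'][5]);goal(515.2,242.5,88,-48.8)"
```

```text
[515.66091597 243.14394963  88.53388446] [-0.87117384  0.40149788  7.56722754] [0.01739901 0.18867589 0.02639691] 1.7368283681432957
slide [-0.05  0.06  0.05] twist [  0.   -0.1 -37.4] t 11.3 q6 1.74
```

37.4° turned with no resistance so far. I'll keep going in small steps to feel for the stop.

>>> carry_out --plan '[{"slide": [0, 0, 0], "twist": [0, 0, 1.5]}, {"slide": [0, 0, 0], "twist": [0, 0, 3]}, {"slide": [0, 0, 0], "twist": [0, 0, 4.5]}, {"slide": [0, 0, 0], "twist": [0, 0, 4.5]}]'

```text
t: 11.7
position: [515.6, 243.2, 88.5]
orientation: [[1.0, -0.01, 0.003], [-0.01, -1.0, 0.001], [0.003, -0.001, -1.0]]
force: [0.2, 0.3, 6.2]
finger_gap: 0.55
finger_force: 30.0
```

```bash
python3 -c "
from h import *
s=bot.get_state();print(s['position'],s['force'],s['ft_torque'],s['joint_pos'][5]);goal(515.2,242.5,88,-48.8)"
```

```text
[515.6419611 243.1791388  88.5468622] [0.24691078 0.31856621 6.20284596] [0.07704831 0.16962717 0.01406265] 1.8139380373975575
slide [-0.04  0.07  0.05] twist [  0.   -0.2 -41.8] t 11.7 q6 1.81
```

>>> carry_out --plan '[{"slide": [0, 0, 0], "twist": [0, 0, 1]}, {"slide": [0, 0, 0], "twist": [0, 0, 2]}, {"slide": [0, 0, 0], "twist": [0, 0, 2]}]'

```text
t: 12.0
position: [515.7, 243.4, 88.6]
orientation: [[0.999, -0.044, 0.003], [-0.044, -0.999, 0.001], [0.003, -0.001, -1.0]]
force: [0.3, 1.7, 7.3]
finger_gap: 0.549
finger_force: 30.0
```

```bash
python3 -c "
from h import *
s=bot.get_state();print(s['position'],s['force'],s['ft_torque'],s['joint_pos'][5]);goal(515.2,242.5,88,-48.8)"
```

```text
[515.69709471 243.43016879  88.56356086] [0.25507914 1.72206269 7.31635958] [0.27295187 0.15273888 0.33513097] 1.8480851485790906
slide [-0.05  0.1   0.06] twist [ -0.   -0.2 -43.7] t 12.0 q6 1.85
```

>>> carry_out --plan '[{"slide": [0, 0, 0], "twist": [0, 0, 1]}, {"slide": [0, 0, 0], "twist": [0, 0, 2]}, {"slide": [0, 0, 0], "twist": [0, 0, 2]}]'

```text
t: 12.3
position: [515.8, 243.7, 88.6]
orientation: [[0.997, -0.078, 0.003], [-0.078, -0.997, 0.001], [0.003, -0.001, -1.0]]
force: [0.7, 3.5, 6.8]
finger_gap: 0.554
finger_force: 30.0
```

```bash
python3 -c "
from h import *
s=bot.get_state();print(s['position'],s['force'],s['ft_torque'],s['joint_pos'][5]);goal(515.2,242.5,88,-48.8)"
```

```text
[515.76528362 243.65445952  88.57471335] [0.71719098 3.52058267 6.76696775] [0.51017942 0.09174441 0.7074628 ] 1.8823641855538042
slide [-0.05  0.12  0.06] twist [ -0.   -0.2 -45.7] t 12.3 q6 1.88
```

>>> carry_out --plan '[{"slide": [0, 0, -0.1], "twist": [0, 0, 0]}, {"slide": [0, 0, -0.15], "twist": [0, 0, 0]}]'

```text
t: 12.5
position: [515.6, 243.6, 89.0]
orientation: [[0.997, -0.078, 0.002], [-0.078, -0.997, 0.001], [0.002, -0.001, -1.0]]
force: [4.5, 3.5, -5.5]
finger_gap: 0.552
finger_force: 30.0
```

>>> carry_out --plan '[{"slide": [0, 0, 0], "twist": [0, 0, 0]}, {"slide": [0, 0, 0], "twist": [0, 0, 0]}, {"slide": [0, 0, 0], "twist": [0, 0, 0]}, {"slide": [0, 0, 0], "twist": [0, 0, 0]}, {"slide": [0, 0, 0], "twist": [0, 0, 0]}]' --grip 8.8

```text
t: 13.0
position: [514.7, 242.8, 89.1]
orientation: [[0.997, -0.079, -0.0], [-0.079, -0.997, -0.0], [-0.0, 0.0, -1.0]]
force: [-1.0, -0.2, -1.0]
finger_gap: 0.978
finger_force: 0.0
```

>>> carry_out --plan '[{"slide": [0, 0, -1], "twist": [0, 0, 0]}, {"slide": [0, 0, -3], "twist": [0, 0, 0]}, {"slide": [-1, 0, -6], "twist": [0, 0, 0]}, {"slide": [-2, 0, -8], "twist": [0, 0, 0]}, {"slide": [-2, 0, -8], "twist": [0, 0, 0]}]'

```text
t: 13.5
position: [495.2, 245.0, 172.5]
orientation: [[0.997, -0.079, 0.005], [-0.079, -0.997, 0.001], [0.005, -0.002, -1.0]]
force: [0.1, 0.5, -0.8]
finger_gap: 1.0
finger_force: 0.0
```

```bash
python3 -c "
from h import *
d=snap('wrist','w7');i=cv2.imread('pics/w7.png');u,v=proj(d,[515.8,243,100]).astype(int);print(u,v)
v0=max(v-80,0);cv2.imwrite('pics/w7c.png',cv2.resize(i[v0:v0+160,u-80:u+80],(600,600),interpolation=cv2.INTER_CUBIC))
s=bot.get_state();print(s['position'],s['force'],s['finger_gap'],u-80,v0)"
```

```text
313 217
[495.12145303 244.72494658 170.63538352] [ 0.82408833 -0.4191372  -0.63517878] 0.9999075030493138 233 137
```

View pics/w7c.png

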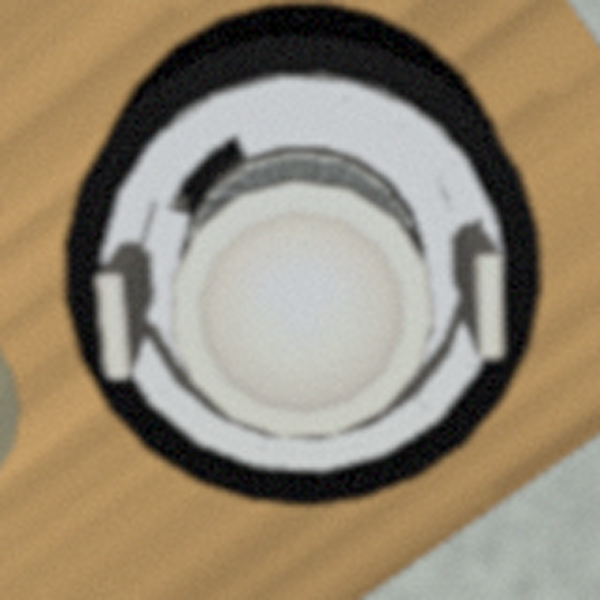

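The module sits in the can with its keyway cleared. The tab tops are at crop (115,326) and (488,305), and the lens centre is at (302,310). I'll check whether the tabs are fully out and the height is right.

```bash
python3 -c "
from h import *
d=load('w7');A=atz(d,233+115/3.75,137+326/3.75,113);B=atz(d,233+488/3.75,137+305/3.75,113)
print('sep (55 = out, 47 = in)',np.linalg.norm(A-B),(A+B)/2,np.degrees(np.arctan2(*(B-A)[1::-1])))
print('lens',atz(d,233+302/3.75,137+310/3.75,112))
s=snap('scene','s8');i=cv2.imread('pics/s8.png')
cv2.imwrite('pics/s8c.png',cv2.resize(i[250:350,340:460],(720,600),interpolation=cv2.INTER_CUBIC))
o=cv2.imread('pics/scene0.png');df=cv2.absdiff(o,i).max(2)>40;print('changed px outside spot:',[ (df[a:b,c:e].sum()) for a,b,c,e in ((295,350,420,465),(330,420,410,480),(295,375,495,555),(240,275,300,360),(280,320,240,290),(170,190,250,290),(205,235,255,290))])"
```

```text
sep (55 = out, 47 = in) 54.80870650455133 [516.6277158  242.81747414 113.        ] -91.22795478991647
lens [517.21342164 242.6372947  112.        ]
changed px outside spot: [np.int64(0), np.int64(0), np.int64(0), np.int64(0), np.int64(0), np.int64(0), np.int64(0)]
```

View pics/s8c.png

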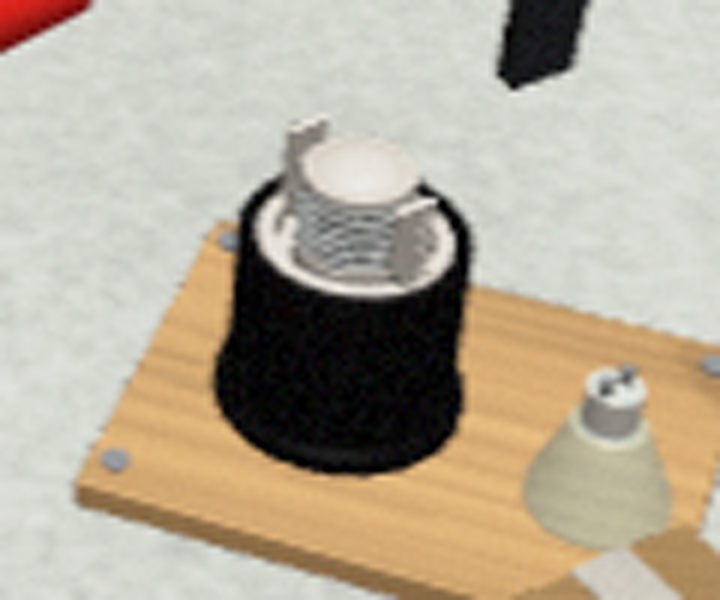

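The scene view shows the module upright and seated in the can. Both tabs are fully out: 54.8 mm apart, the same as when free. The other items have not moved.

```bash
python3 -c "
from plant import bot
print(bot.hand_in())"
```

```text
the job is handed in; nothing more can be done
None
```

The LED module is in the spotlight, turned clockwise to its stop with both tabs sprung out; the job was handed in at about 14 s, no bystander visibly moved, and the hand-in call gave no verdict.

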